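# File a punched board sample in the lever arch file

### The job

File the punched cardboard sample that stands in the wooden rack: lift the lever of the lever arch file until its rings spring open, then lay the board over the two posts, through its two holes, so that it lies flat on the file's cover on the side away from the lever, and then press the lever fully down so that the rings close through the board. The board stands on edge in the rack, so lay it down on the worktop first and take it again across its width. Leave the other things on the worktop where they are.

Things in the scene. Friction and masses are not known exactly. Their poses are not given: they have to be found in the camera images.
- file: lever arch file, open on the worktop, fixed: a grey cover board 5 mm thick, x = -155 to +80 and y = -107 to +107 mm in its frame, with a steel ring mechanism. Origin on the worktop midway between the posts, z up. The lever lies towards -x. The board belongs on the +x side: when filed its hole edge is at x = -14 mm, its far edge at x = +50 mm
- file_posts (a point): point on the top face of the file's cover board (5 mm above the worktop), midway between the two posts; axes as file. The posts: fixed upright steel pins with rounded tops, 7 mm thick, at x = 0, y = +40 and -40 mm, ending 40 mm above the worktop
- lever_hinge (a point): point on the lever's hinge axis, at x = -46, y = +78, z = 18 mm in the file's frame, in the lever's mid plane; axes as file. The lever turns about the y axis through it
- lever_tip (a point): centre of the roll at the free end of the steel lever: a cylinder 16 mm thick and 18 mm long along the file's y, to be pinched across its ends (along y) or pressed from above. It lies 94 mm from the hinge: with the lever down, 92 mm towards the file's -x and 20 mm above the hinge; fully up, 106 mm above the worktop; the lever bar from hinge to tip is 9 mm thick
- lever (a joint): lever angle (rad): 0 = fully down, rings shut; 1.0 = fully up, rings open; positive lifts the tip (towards +x and up). An over-centre spring pushes it away from 0.5 to whichever end is nearer, with up to 0.2 N m (about 2 N at the tip)
- arches (a joint): angle (rad) of the two steel arches (rings), geared one to one to the lever: 0 = shut on the post tops (57 mm high), 1.0 = open: swung back behind x = -25 mm in the file's frame, up to 75 mm high, post tops free. They stand at y = +40 and -40 mm on a shaft along y at x = -46 mm, 18 mm above the worktop (bearings reach 23 mm)
- rack: small wooden rack, fixed, base 64 x 180 x 10 mm (x, y, z) with a slot 14 mm wide along its y between two rails that end 28 mm above the worktop. Origin at the centre of its underside, z up. The board stands in the slot on the base's top
- board: plain brown cardboard board, 160 x 64 x 10 mm, about 90 g, with two through holes 12 mm wide at y = +40 and -40, z = 50 mm, 14 mm from one long edge. Origin at the middle of the other long edge (it stands on that in the rack); z across the 64 mm width towards the hole edge (up in the rack), y along the 160 mm, x through the thickness. Either face may lie upward
- board_holes (a point): point midway between the centres of the board's two holes, in the middle of its thickness
- board_middle (a point): centre of the board (y = 0, z = 32 mm in its frame, middle of its thickness)
- mouse_mat: thin black mat with a mouse on it, fixed, 290 x 265 x 5 mm, to the left of the file; nearer to the robot than the mat, left of the file, the worktop is bare, with room to lay the board down
- label_roll: bystander: small white roll of labels, 52 mm across, 42 mm tall, upright; origin at the centre of its underside
- glue_stick: bystander: upright glue stick, white with a green cap, 26 mm across, 86 mm tall; origin at the centre of its underside
- scanner: bystander: black hand-held scanner lying flat, 202x98x38 mm; origin at the centre of its underside

How it is judged:
On the way, in this order (a step that is already met when the one before it is completed fails the run):
1. the lever is up and the rings stand open (value of joint lever above 0.9 rad and value of joint arches above 0.85 rad), for 0.2 s.
2. the board lies flat on the file's cover with both posts through its holes, the rings still open (horizontal distance between board_holes and file_posts below 0.006 m and z of board_holes in the frame of file_posts below 0.009 m and x of board_middle in the frame of file_posts above 0.008 m and angle between the y axis of board and the y axis of file, either way round below 0.1 rad and angle between board's own z axis and vertical between 1.4908 and 1.6508 rad and value of joint arches above 0.6 rad), for 0.2 s.
At the end, for the whole second after the job is handed in: lever fully down and rings shut (within 0.08 and 0.1 rad); board at rest, flat on the cover (0.08 rad, mid-thickness under 9 mm above it), on the side away from the lever, posts through both holes (hole midpoint within 6 mm of post midpoint, parallel within 0.1 rad) (horizontal distance between board_holes and file_posts below 0.006 m and z of board_holes in the frame of file_posts below 0.009 m and x of board_middle in the frame of file_posts above 0.008 m and angle between the y axis of board and the y axis of file, either way round below 0.1 rad and angle between board's own z axis and vertical between 1.4908 and 1.6508 rad and value of joint lever below 0.08 rad and value of joint arches below 0.1 rad and linear speed of board below 0.01 m/s); the robot touches nothing.
It fails at once if a bystander on the worktop is moved by more than 30 mm (distance of any of label_roll, glue_stick, scanner from where it was at the start of the episode above 0.03 m).
It also fails if it takes over 72 s, if anything falls off the work surface, if the arm or the gripper's body presses on something with over 40 N, if the wrist force passes 120 N, or if a joint passes its speed limit or range.

### The arm

A 6-joint arm with a two-finger parallel gripper is mounted at the origin on a cart in front of the work surface, level with it; the furniture and walls round the work are solid. World frame = base frame: x ahead of the robot, y to its left, z up, the work surface at z = 0. Lengths are in m, angles in rad, forces in N, time in s.
With the tool pointing down it reaches from about 0.3 to 0.825 m from the base axis. Payload 5.4 kg.
Tool frame: the origin (TCP) lies midway between the tips of the shut fingers; the grasp point (between the pads) lies 19 mm behind it; z points along the fingers, y is the line along which they close (so a half turn about z gives the same grasp; the last joint's range is limited). The gripper opens to 92 mm and grips with 3 to 60 N. Pads are 20 mm wide; open, the fingers measure 128 mm over their backs; the gripper's body (75 mm by 189 mm) begins 69 mm behind the grasp point.
Start: joints at [-1.366, 0.158, 1.597, -0, 1.386, -0.21], TCP at [0.232, -0.526, 0.215] pointing down, gripper open.
Joint ranges: [-2.91, 2.91], [-0.94, 2.29], [0.18, 2.7], [-1.29, 4.43], [0.17, 2.64], [-3, 3]. Speed limits (rad/s): [2.57, 2.57, 3.14, 3.14, 3.14, 3.14].

### API

Orientations are given as a unit quaternion [x, y, z, w].
In Python, from workcell import ctrl gives the robot as it stands.
- The arm moves only by the shell command python3 -m jog 'ROWS' [FORCE]. ROWS is a JSON object of lists of equal length, an entry for each row: "xyz": the shift along the tool's x, y, z in m, a list of three; "yaw": the turn about the tool's z in rad; "gripper": the opening, from 0 (shut) to 1 (fully open). In form: {"xyz": [[dx, dy, dz], ...], "yaw": [yaw, ...], "gripper": [gripper, ...]}. A call has exactly 8 rows; each row shifts and turns the commanded pose from where the row before left it, along the tool's axes as they then stand; what a row does not reach is not made up. A row lasts 1/10 s, in which the tool goes at most 50 mm and 8.59 degrees, less where a joint would pass 70% of its speed; a pose out of reach is approached as far as the arm can. A call with a gripper value outside its range is refused whole. The fingers move at their own pace and stop on an object; FORCE is the grip in N (left out, the last holds). Time passes only in rows, so rows that do not move let the fingers close, or fill a call up. It gives the time, the measured TCP pose, the force, the opening and the grip force at its end, in the units of the state.
- ctrl.get_state(): the state, without advancing time (a new reading comes with each control period).
- ctrl.capture(name): name is "scene" or "side" or "wrist"; returns the picture (420x560x3 uint8, red, green, blue); there is no depth.
- ctrl.camera_info(name): a dict with "fx", "fy", "cx", "cy" (pixels), "k1" (the pictures are not rectified: a ray, as slopes to the right and down, at radius r is drawn at 1 + k1 r^2 times it, then the intrinsics apply), "xyz" and "rotation" of the camera in the world. Camera axes: x right, y up, looking along -z (the intrinsics and any distortion apply to the point x, -y, -z); pixel columns grow to the right and rows downward; lengths in m; the calibration is good to about 2 mm. A picture is of the moment at which its call begins: read the wrist's pose just before it. camera_info takes no time and is no camera call; for the wrist camera it gives the pose at the moment of the call.
- ctrl.job_done(): hands the job in; it is judged then, once.
The state is a dict: "time": time; "q": joint angles; "joint_vel": joint speeds; "joint_efforts": joint torques, N m; "position": TCP position; "ee_rot": TCP orientation; "force": force on the tool from outside, world axes, zero at the start; "torque": the same for the moment, N m; "gripper_width": finger opening in m; "finger_force": force on a finger pad.
Only numpy, scipy, OpenCV 4.12 (cv2) and the standard library are available. Lean on these libraries where they do the work, as an engineer would, in place of code of your own. Each camera call takes 0.05 s, during which the arm holds its last target. There are 200 camera calls.

## Working session

There is one attempt and no reset: what is moved stays moved. The work goes in short steps, Python scripts to look and compute and a shell command to move; the robot and the scene stay as the last step left them, time stands still between calls to the robot, and variables do not carry over. Pictures are saved under pics/ and viewed, at most 10 in all, crops included, and the job is handed in when it is done.

```bash
mkdir -p pics; ls; python3 - <<'E'
from workcell import ctrl
import cv2
for n in ["scene","side","wrist"]:
    i=ctrl.camera_info(n); print(n,i)
    im=ctrl.capture(n); cv2.imwrite(f"pics/{n}0.png",im[:,:,::-1])
print(ctrl.get_state())
E
```

```text
pics
scene {'fx': 443.14680596611686, 'fy': 443.14680596611686, 'cx': 283.7909335756632, 'cy': 203.87860374543257, 'k1': -0.06721043270402273, 'xyz': array([0.06145021, 0.77320884, 0.98340802]), 'rotation': array([-0.11866506,  0.37087002,  0.87503964, -0.28754071])}
side {'fx': 399.4085727456362, 'fy': 399.4085727456362, 'cx': 278.3423847983675, 'cy': 203.10343404530076, 'k1': -0.07525502805921482, 'xyz': array([ 0.40568263, -0.82526564,  0.75916079]), 'rotation': array([ 0.42920447, -0.05103039, -0.12043206,  0.89368649])}
wrist {'fx': 351.63065113740043, 'fy': 351.63065113740043, 'cx': 283.48742875391616, 'cy': 207.97791836958132, 'k1': -0.023998471293556804, 'xyz': array([ 0.30801781, -0.49244277,  0.38358223]), 'rotation': array([-0.1248359 ,  0.08265143, -0.54033788,  0.82802157])}
{'time': 0.15, 'q': array([-1.36608997e+00,  1.58909917e-01,  1.59793972e+00,  2.46124600e-05,
        1.38618125e+00, -2.10094565e-01]), 'joint_vel': array([ 0.00010772, -0.00314431, -0.00388656, -0.00115851, -0.00030445,
        0.0003566 ]), 'joint_efforts': array([ 3.53039704e-04, -3.85917950e+01, -3.22433424e+01,  7.02088466e-02,
        3.51501710e-02, -7.99414192e-05]), 'position': array([ 0.23162092, -0.52576364,  0.21384355]), 'ee_rot': array([ 9.78569723e-01,  2.05914495e-01,  1.40328030e-05, -7.19077782e-04]), 'force': array([0.27350438, 0.32259457, 0.61156537]), 'torque': array([ 0.04447172, -0.03186796,  0.0262261 ]), 'finger_force': 0.0, 'gripper_width': 0.0915952044265555}
```

View pics/scene0.png

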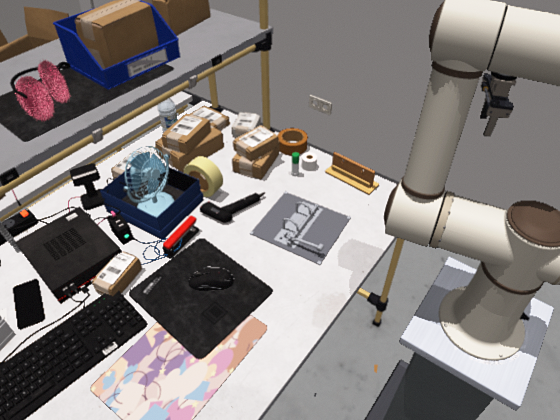

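View pics/side0.png

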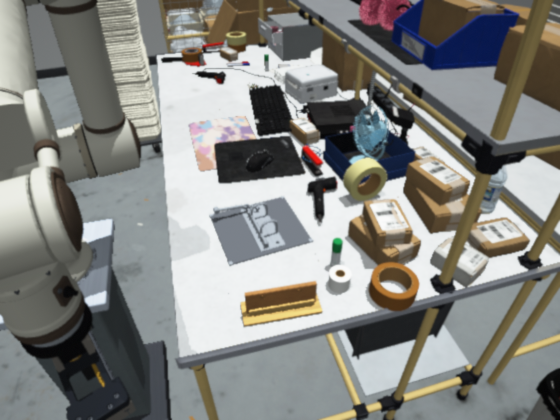

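The scene picture shows the file at (300,226), the rack with the board at (352,172), the glue stick at (295,163) and the label roll at (309,160). In the side picture the file is at (262,230) and the rack at (281,302).

```bash
cat > h.py <<'E'
import numpy as np, cv2
from scipy.spatial.transform import Rotation as R
from workcell import ctrl
class Cam:
    def __init__(s,n,info=None):
        i=info or ctrl.camera_info(n); s.K=np.array([[i['fx'],0,i['cx']],[0,i['fy'],i['cy']],[0,0,1]]); s.d=np.array([i['k1'],0,0,0.])
        s.R=R.from_quat(i['rotation']).as_matrix()@np.diag([1,-1,-1]); s.c=np.array(i['xyz'])
    def rays(s,uv):
        p=cv2.undistortPoints(np.array(uv,float).reshape(-1,1,2),s.K,s.d)[:,0]
        return np.c_[p,np.ones(len(p))]@s.R.T
    def plane(s,uv,z):
        r=s.rays(uv); return s.c+r*((z-s.c[2])/r[:,2])[:,None]
    def proj(s,P):
        return cv2.projectPoints(np.array(P,float).reshape(-1,3),cv2.Rodrigues(s.R.T)[0],-s.R.T@s.c,s.K,s.d)[0][:,0]
def tri(c1,u1,c2,u2):
    a=c1.rays([u1])[0];b=c2.rays([u2])[0];t=np.linalg.lstsq(np.c_[a,-b],c2.c-c1.c,rcond=None)[0]
    p,q=c1.c+a*t[0],c2.c+b*t[1]; return (p+q)/2,np.linalg.norm(p-q)
E
python3 - <<'E'
import cv2,numpy as np
a=cv2.imread("pics/side0.png")[190:330,200:360]; b=cv2.imread("pics/scene0.png")[140:270,240:390]
cv2.imwrite("pics/cA.png",cv2.resize(a,None,fx=4.2,fy=4.2,interpolation=2)); cv2.imwrite("pics/cB.png",cv2.resize(b,None,fx=4.2,fy=4.2,interpolation=2))
E
```

```text
(no output)
```

View pics/cA.png

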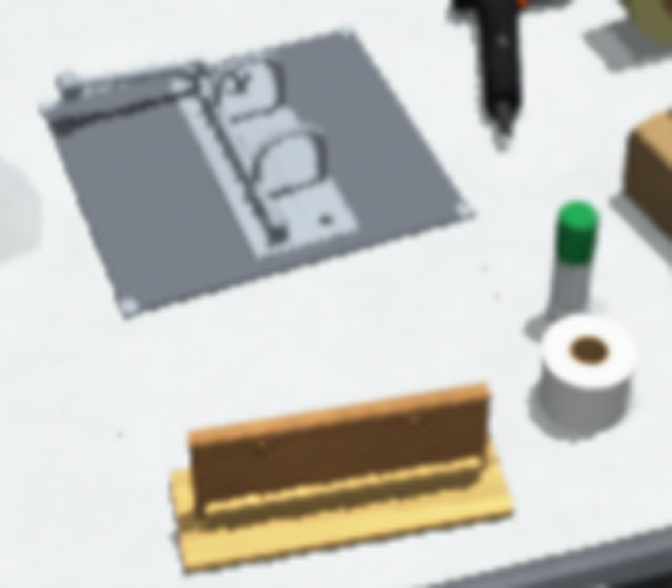

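View pics/cB.png

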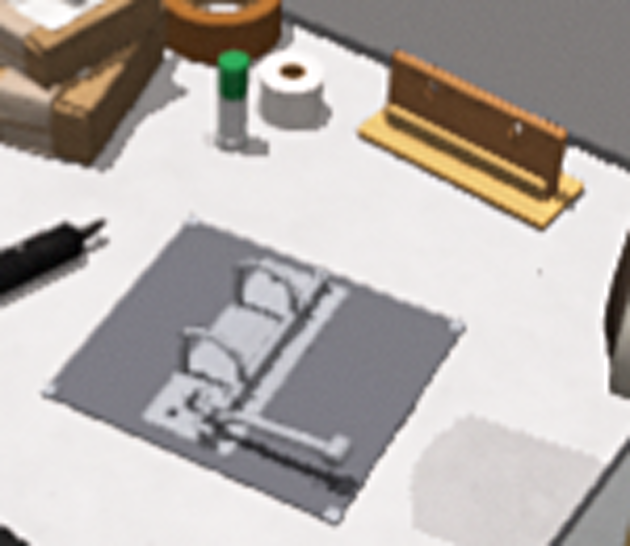

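The crops show the lever pointing towards the robot (roll at cA (70,83), cB (340,447)), the arches shut on the far side. The board stands in the rack, top edge cA (190,435)–(490,387), holes near that edge.

```bash
python3 - <<'E'
from h import *
np.set_printoptions(precision=4,suppress=True)
S,C=Cam("side"),Cam("scene")
sA=lambda p:np.array(p)/4.2+[200,190]; sB=lambda p:np.array(p)/4.2+[240,140]
a=[(45,108),(350,32),(470,212),(125,312)]; b=[(335,520),(45,392),(192,220),(462,325)]
obj=np.array([[-.155,.107],[.08,.107],[.08,-.107],[-.155,-.107]])
# refine corner points by masks: fit quads
def fit(P):
    A=obj-obj.mean(0);B=P[:,:2]-P[:,:2].mean(0)
    th=np.arctan2((A[:,0]*B[:,1]-A[:,1]*B[:,0]).sum(),(A*B).sum())
    c,s=np.cos(th),np.sin(th);o=P[:,:2].mean(0)-np.array([[c,-s],[s,c]])@obj.mean(0)
    return th,o
for cam,f,pts in((S,sA,a),(C,sB,b)):
    P=cam.plane([f(p) for p in pts],.005); print(P[:,:2].tolist(),fit(P))
print("tip",tri(S,sA((70,83)),C,sB((340,447))))
for n,p,q in (("board -x end top",(190,436),(563,130)),("board +x end top",(489,387),(395,53)),("glue",(577,215),(234,60)),("roll",(590,350),(293,72))):
    print(n,tri(S,sA(p),C,sB(q)))
for n,p in(("rackA",[(172,470),(185,568),(513,510)]),):
    print(S.plane([sA(k) for k in p],.01))
print(C.plane([sB(k) for k in [(583,185),(543,220),(360,130)]],.01))
print(C.plane([sB((563,130)),sB((395,53))],.074),S.plane([sA((190,436)),sA((489,387))],.074))
E
```

```text
[[0.4350491743167248, 0.08089141466769034], [0.6616545912251175, 0.10535274476141387], [0.6854020550002342, -0.09671985415577977], [0.456769217918741, -0.12248328131096553]] (np.float64(0.11068501888174778), array([ 0.597 , -0.0041]))
[[0.43030962947701595, 0.09121045865074418], [0.6572285624448293, 0.11719399540077502], [0.6793125517171972, -0.0894577407179068], [0.4534693235013097, -0.11579390925650501]] (np.float64(0.11227521427229145), array([0.5923, 0.005 ]))
tip (array([0.4511, 0.0609, 0.0384]), np.float64(0.005041902929630037))
board -x end top (array([ 0.4691, -0.2801,  0.0736]), np.float64(0.0014682552255352943))
board +x end top (array([ 0.6261, -0.289 ,  0.0706]), np.float64(0.004407064058039154))
glue (array([ 0.7142, -0.1912,  0.0824]), np.float64(0.0017211890611445076))
roll (array([ 0.6997, -0.2544,  0.0386]), np.float64(0.004704335095547425))
[[ 0.4615 -0.2496  0.01  ]
 [ 0.456  -0.3132  0.01  ]
 [ 0.6324 -0.3245  0.01  ]]
[[ 0.4519 -0.3026  0.01  ]
 [ 0.4579 -0.2472  0.01  ]
 [ 0.63   -0.254   0.01  ]]
[[ 0.4681 -0.2795  0.074 ]
 [ 0.6214 -0.2843  0.074 ]] [[ 0.4697 -0.2802  0.074 ]
 [ 0.6272 -0.2907  0.074 ]]
```

```bash
python3 -m jog '{"xyz":[[0,0,0],[0,0,0],[0,0,0],[0.02,-0.04,0.005],[0.022,-0.043,0.007],[0.022,-0.043,0.007],[0.022,-0.043,0.007],[0.022,-0.043,0.007]],"yaw":[0.1,0.1,0.104,0,0,0,0,0],"gripper":[0.5,0.5,0.5,0.5,0.5,0.5,0.5,0.5]}' 20
python3 -m jog '{"xyz":[[0.022,-0.043,0.007],[0.022,-0.043,0.007],[0.022,-0.043,0.007],[0.022,-0.043,0.007],[0.022,-0.043,0.007],[0.022,-0.043,0.007],[0.022,-0.043,0.01],[0.02,-0.045,0.01]],"yaw":[0,0,0,0,0,0,0,0],"gripper":[0.5,0.5,0.5,0.5,0.5,0.5,0.5,0.5]}'
python3 -m jog '{"xyz":[[0,0,0],[0,0,0],[0,0,0],[0,0,0],[0,0,0],[0,0,0],[0,0,0],[0,0,0]],"yaw":[0,0,0,0,0,0,0,0],"gripper":[0.5,0.5,0.5,0.5,0.5,0.5,0.5,0.5]}'
python3 - <<'E'
from h import *
import json
i=ctrl.camera_info("wrist"); im=ctrl.capture("wrist"); cv2.imwrite("pics/w1.png",cv2.resize(im[:,:,::-1],(800,600),interpolation=2))
cv2.imwrite("pics/w1r.png",im[:,:,::-1])
json.dump({k:np.array(v).tolist() for k,v in i.items()},open("w1.json","w"))
C=Cam("scene")
print(C.plane([(215,355),(272,290)],.005),C.plane([(262,420),(400,240)],0))
c=Cam("wrist");print(c.c,c.R[:,2]); s=ctrl.get_state(); print(s["position"],R.from_quat(s["ee_rot"]).as_matrix()[:,0])
f=lambda x,y,z:(0.595+x*.9939-y*.1108,.001+x*.1108+y*.9939,z)
print(c.proj([f(-.138,.078,.038),f(0,.04,.04),f(0,-.04,.04),f(-.155,.107,.005),f(.08,.107,.005),f(-.155,-.107,.005)]))
E
```

```text
time: 0.95
position: [0.3158, -0.3016, 0.181]
ee_rot: [0.998, 0.055, 0.0, -0.0]
force: [0.8, -0.0, -0.3]
gripper_width: 0.0458
finger_force: 0.0
time: 1.75
position: [0.4507, 0.0613, 0.1195]
ee_rot: [0.998, 0.055, 0.0, 0.0]
force: [0.7, -0.1, 1.1]
gripper_width: 0.0455
finger_force: 0.0
time: 2.55
position: [0.4502, 0.059, 0.1197]
ee_rot: [0.998, 0.055, 0.0, 0.0]
force: [-0.4, -0.3, 0.2]
gripper_width: 0.046
finger_force: 0.0
[[0.48031289 0.46717045 0.005     ]
 [0.4842745  0.23994044 0.005     ]] [[ 2.99974086e-01  5.17531942e-01  0.00000000e+00]
 [ 2.88848362e-01 -1.27733805e-01 -1.11022302e-16]]
[0.53319761 0.06800474 0.28952385] [-0.29465008 -0.03220599 -0.95506236]
[0.4502173  0.05911638 0.11970271] [9.93905718e-01 1.10233467e-01 8.56138832e-05]
[[ 277.66538761  215.51954469]
 [ 335.96124363   10.97271007]
 [ 460.49532932   11.93241898]
 [ 244.61778235  222.16057498]
 [ 233.55366481 -107.08398302]
 [ 492.30912767  221.78638925]]
```

View pics/w1.png

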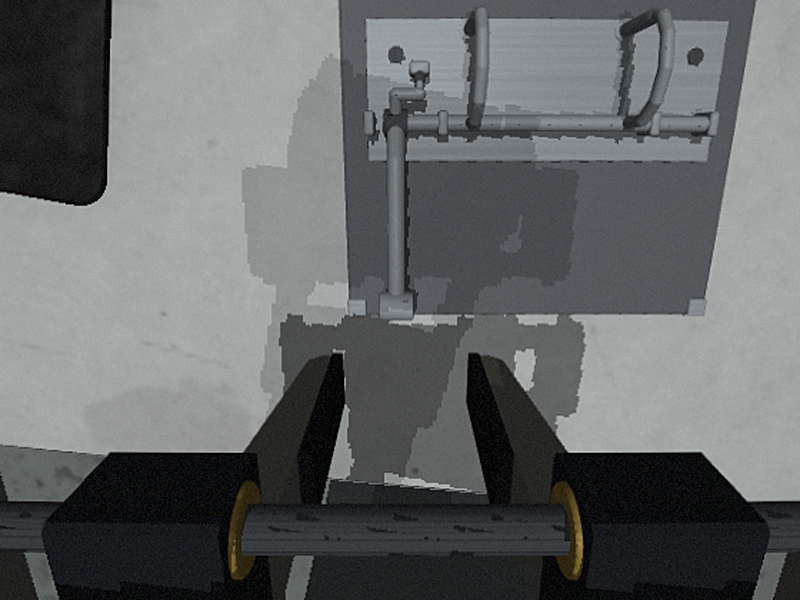

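The wrist picture shows the lever roll at (397,306) and the cover's near corners at (347,312) and (704,313), consistent with the estimate to about 2 mm.

```bash
python3 - <<'E'
from h import *
import json
c=Cam("w",json.load(open("w1.json")))
k=lambda *p:np.array(p)*.7
P=c.plane([k(347,313),k(705,314)],.005);print(P, np.arctan2(*(P[0]-P[1])[[0,1]]*[-1,1]))
print(c.plane([k(397,306)],.038), c.plane([k(397,306)],.042))
E
```

```text
[[ 0.43171876  0.09175153  0.005     ]
 [ 0.45466126 -0.12316582  0.005     ]] 0.10634757626138222
[[0.45027195 0.06306368 0.038     ]] [[0.45159064 0.06314036 0.042     ]]
```

```bash
python3 -m jog '{"xyz":[[0.002,-0.004,0.02],[0,0,0.02],[0,0,0.02],[0,0,0.02],[0,0,0.018],[0,0,0],[0,0,0],[0,0,0]],"yaw":[0,0,0,0,0,0,0,0],"gripper":[0.5,0.5,0.5,0.5,0.5,0.5,0,0]}' 30
python3 -m jog '{"xyz":[[0,0,0],[0,0,0],[0,0,0],[0,0,0],[0,0,0],[0,0,0],[0,0,0],[0,0,0]],"yaw":[0,0,0,0,0,0,0,0],"gripper":[0,0,0,0,0,0,0,0]}'
```

```text
time: 3.4
position: [0.4528, 0.0634, 0.0228]
ee_rot: [0.998, 0.055, 0.001, 0.0]
force: [-0.1, 0.1, -1.2]
gripper_width: 0.032
finger_force: 0.0
time: 4.2
position: [0.4525, 0.064, 0.0225]
ee_rot: [0.998, 0.055, 0.001, -0.0]
force: [-0.2, 5.2, 6.0]
gripper_width: 0.0176
finger_force: 30.0
```

Gripped (17.6 mm). Lift along the arc.

```bash
python3 -m jog '{"xyz":[[0.0033,0,-0.0113],[0.0045,0,-0.0108],[0.0059,0,-0.0101],[0.0072,0,-0.0094],[0.0082,0,-0.0083],[0.0092,0,-0.0073],[0.0101,0,-0.0061],[0.0107,0,-0.0048]],"yaw":[0,0,0,0,0,0,0,0],"gripper":[0,0,0,0,0,0,0,0]}'
python3 -m jog '{"xyz":[[0,0,0],[0,0,0],[0.001,0,0],[0,0,0],[0,0,0],[0,0,0],[0,0,0],[0,0,0]],"yaw":[0,0,0,0,0,0,0,0],"gripper":[0,0,0,0,0.5,0.5,0.5,0.5]}'
```

```text
time: 5.0
position: [0.5111, 0.0706, 0.0911]
ee_rot: [0.998, 0.055, -0.0, -0.0]
force: [-1.3, 4.5, -1.2]
gripper_width: 0.0174
finger_force: 30.0
time: 5.8
position: [0.5117, 0.0698, 0.0899]
ee_rot: [0.998, 0.055, 0.0, 0.0]
force: [-0.1, 0.8, -0.5]
gripper_width: 0.0454
finger_force: 0.0
```

```bash
python3 -m jog '{"xyz":[[0,0,-0.03],[0,0,-0.03],[-0.02,0,-0.03],[-0.02,0,0],[0,0,0],[0,0,0],[0,0,0],[0,0,0]],"yaw":[0,0,0,0,0,0,0,0],"gripper":[0.5,0.5,0.5,0.5,0.5,0.5,0.5,0.5]}'
python3 - <<'E'
from h import *
import json
i=ctrl.camera_info("wrist"); im=ctrl.capture("wrist"); cv2.imwrite("pics/w2.png",cv2.resize(im[:,:,::-1],(800,600),interpolation=2))
json.dump({k:np.array(v).tolist() for k,v in i.items()},open("w2.json","w"))
E
```

```text
time: 6.6
position: [0.4719, 0.0657, 0.1791]
ee_rot: [0.998, 0.055, -0.001, -0.0]
force: [0.2, 0.1, 0.6]
gripper_width: 0.0459
finger_force: 0.0
```

View pics/w2.png

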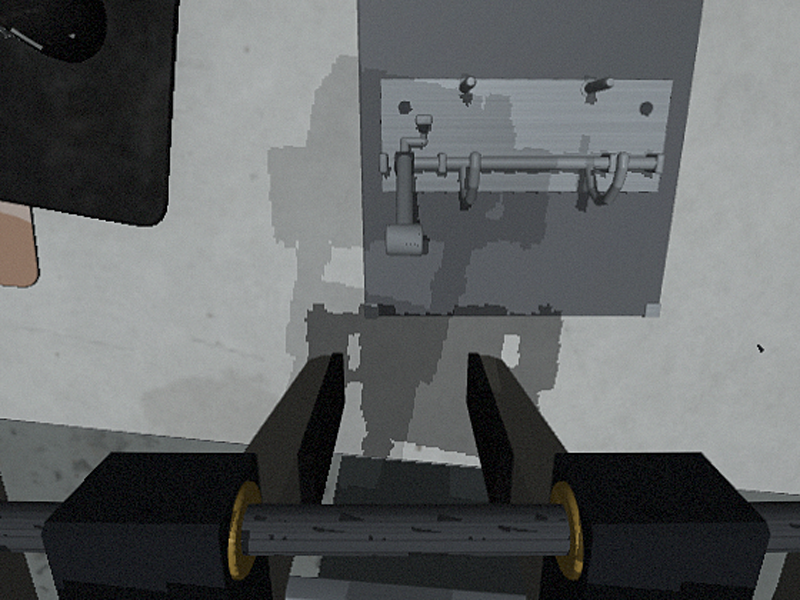

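The lever is up and rings open; post tops at (468,80) and (607,83).

```bash
python3 -m jog '{"xyz":[[0.0045,0.0445,0.002],[0.0045,0.0445,0.002],[0.0045,0.0445,0.002],[0.0045,0.0445,0.002],[0.0045,0.0445,0.002],[0.0045,0.0445,0.002],[0.0045,0.0445,0.002],[0.0045,0.0445,0.002]],"yaw":[0,0,0,0,0,0,0,0],"gripper":[0.5,0.5,0.5,0.5,0.5,0.5,0.5,0.5]}'
python3 -m jog '{"xyz":[[0,0,0],[0,0,0],[0,0,0],[0,0,0],[0,0,0],[0,0,0],[0,0,0],[0,0,0]],"yaw":[0.08,0.08,0,0,0,0,0,0],"gripper":[0.5,0.5,0.5,0.5,0.5,0.5,0.5,0.5]}'
python3 - <<'E'
from h import *
import json
c=Cam("w",json.load(open("w2.json")))
k=lambda *p:np.array(p)*.7
print("tops",c.plane([k(468,81),k(606,83)],.039)); print("base",c.plane([k(464,93),k(588,91)],.006))
P=c.plane([k(364,313),k(661,316)],.005);print(P, P.mean(0))
print("mat",c.plane([k(168,200),k(178,0),k(150,226),k(0,198),k(40,280)],.003))
print("edge",c.plane([k(0,420),k(250,443)],0))
i=ctrl.camera_info("wrist"); im=ctrl.capture("wrist"); cv2.imwrite("pics/w3.png",cv2.resize(im[:,:,::-1],(800,600),interpolation=2))
json.dump({k:np.array(v).tolist() for k,v in i.items()},open("w3.json","w"))
E
```

```text
time: 7.45
position: [0.5471, -0.2861, 0.163]
ee_rot: [0.998, 0.055, -0.0, -0.0]
force: [0.2, -0.3, -0.4]
gripper_width: 0.0461
finger_force: 0.0
time: 8.25
position: [0.5469, -0.284, 0.1639]
ee_rot: [1.0, -0.024, 0.0, 0.0]
force: [0.7, -0.6, 0.1]
gripper_width: 0.0459
finger_force: 0.0
tops [[ 0.59176173  0.04253598  0.039     ]
 [ 0.59982591 -0.03646549  0.039     ]]
base [[ 0.58833556  0.04062834  0.006     ]
 [ 0.59856831 -0.03786463  0.006     ]]
[[ 0.43330346  0.09116861  0.005     ]
 [ 0.45476051 -0.12432326  0.005     ]] [ 0.44403198 -0.01657732  0.005     ]
mat [[0.49927354 0.23177103 0.003     ]
 [0.623113   0.22298468 0.003     ]
 [0.47989637 0.24483125 0.003     ]
 [0.48842062 0.34884899 0.003     ]
 [0.43176705 0.32668089 0.003     ]]
edge [[0.30845242 0.37474718 0.        ]
 [0.31121578 0.173138   0.        ]]
```

View pics/w3.png

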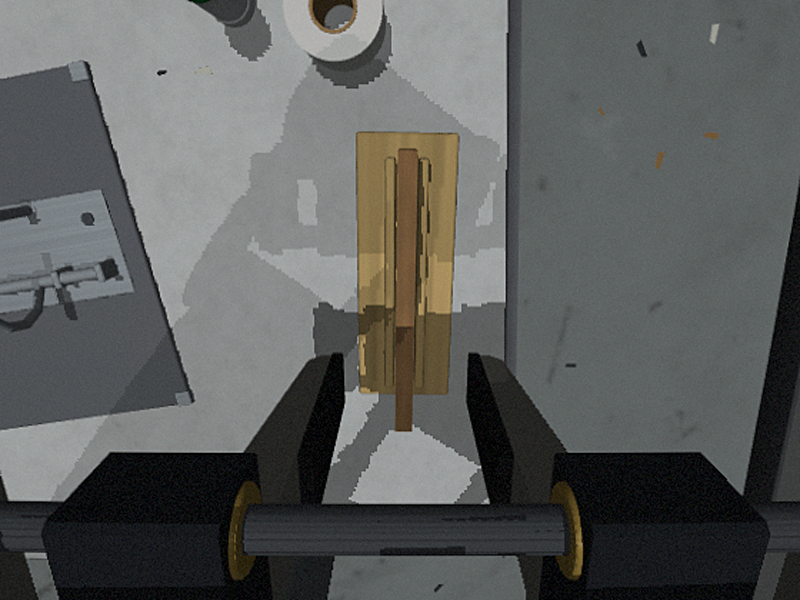

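The board's top edge runs from (407,150) to (403,430), nicely between the fingers.

```bash
python3 - <<'E'
from h import *
import json
c=Cam("w",json.load(open("w3.json")))
k=lambda *p:np.array(p)*.7
P=c.plane([k(407.5,151),k(403.5,430)],.074);print(P,P.mean(0),np.linalg.norm(P[0]-P[1]),np.arctan2(*(P[0]-P[1])[[1,0]]))
E
```

```text
[[ 0.62574887 -0.2894808   0.074     ]
 [ 0.46775219 -0.27954271  0.074     ]] [ 0.54675053 -0.28451175  0.074     ] 0.15830892923644596 -0.06281786630433213
```

```bash
python3 -m jog '{"xyz":[[0,0.0005,0.025],[0,0,0.025],[0,0,0.025],[0,0,0.025],[0,0,0.026],[0,0,0],[0,0,0],[0,0,0]],"yaw":[0.014,0,0,0,0,0,0,0],"gripper":[0.5,0.5,0.5,0.5,0.5,0.5,0,0]}' 25
python3 -m jog '{"xyz":[[0,0,0],[0,0,0],[0,0,0],[0,0,0],[0,0,0],[0,0,-0.02],[0,0,-0.02],[0,0,-0.03]],"yaw":[0,0,0,0,0,0,0,0],"gripper":[0,0,0,0,0,0,0,0]}'
```

```text
time: 9.1
position: [0.548, -0.2855, 0.0397]
ee_rot: [1.0, -0.032, 0.001, 0.001]
force: [-0.8, 1.3, -0.4]
gripper_width: 0.0324
finger_force: 0.0
time: 9.9
position: [0.5453, -0.2834, 0.1062]
ee_rot: [0.999, -0.032, -0.002, -0.001]
force: [-0.1, -0.0, -1.3]
gripper_width: 0.0096
finger_force: 25.0
```

```bash
python3 -m jog '{"xyz":[[0,0,-0.025],[0,0,-0.025],[-0.0135,-0.0404,0],[-0.0135,-0.0404,0],[-0.0135,-0.0404,0],[-0.0135,-0.0404,0],[-0.0135,-0.0404,0],[-0.0135,-0.0404,0]],"yaw":[0,0,0,0,0,0,0,0],"gripper":[0,0,0,0,0,0,0,0]}'
python3 -m jog '{"xyz":[[-0.0135,-0.0404,0],[-0.0135,-0.0404,0],[-0.0135,-0.0404,0],[-0.0135,-0.0404,0],[-0.0135,-0.0404,0],[-0.0135,-0.0404,0],[0,0,0],[0,0,0]],"yaw":[0,0,0,0,0,0,-0.145,-0.145],"gripper":[0,0,0,0,0,0,0,0]}'
python3 -m jog '{"xyz":[[0,0,0],[0,0,0],[0,0,0],[0,0,0],[0,0,0],[0,0,0.01],[0,0,0.01],[0,0,0.01]],"yaw":[-0.145,-0.145,-0.145,-0.145,-0.145,-0.145,-0.145,-0.145],"gripper":[0,0,0,0,0,0,0,0]}'
python3 -m jog '{"xyz":[[0,0,0.02],[0,0,0.02],[0,0,0.02],[0,0,0],[0,0,0],[0,0,0],[0,0,0],[0,0,0]],"yaw":[-0.145,-0.145,0,0,0,0,0,0],"gripper":[0,0,0,0,0,0,0,0]}'
python3 - <<'E'
from h import *
im=ctrl.capture("wrist"); cv2.imwrite("pics/w4.png",im[:,:,::-1])
E
```

```text
time: 10.7
position: [0.4802, -0.0359, 0.1572]
ee_rot: [0.999, -0.032, -0.0, -0.0]
force: [0.6, -0.1, -1.0]
gripper_width: 0.0098
finger_force: 25.0
time: 11.5
position: [0.4147, 0.2107, 0.1572]
ee_rot: [0.993, 0.118, -0.001, 0.0]
force: [0.0, 0.0, 0.3]
gripper_width: 0.01
finger_force: 25.0
time: 12.3
position: [0.4154, 0.2094, 0.127]
ee_rot: [0.767, 0.641, -0.0, -0.0]
force: [0.3, 0.9, -1.1]
gripper_width: 0.0099
finger_force: 25.0
time: 13.1
position: [0.4164, 0.2096, 0.0686]
ee_rot: [0.669, 0.744, 0.001, 0.0]
force: [0.5, 0.4, -1.6]
gripper_width: 0.0099
finger_force: 25.0
```

View pics/w4.png

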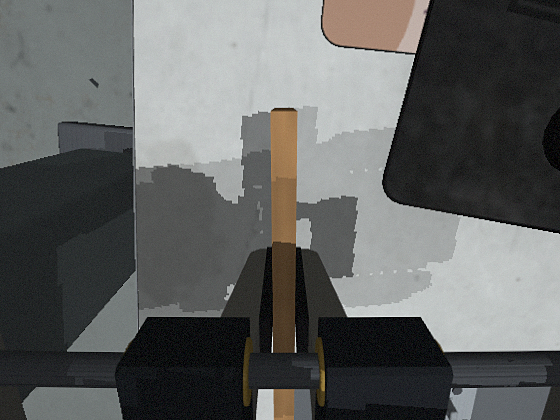

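The board hangs level over bare worktop (table edge at column 135, mat at right from 385). Lower it to stand on its edge, open, raise and push over.

```bash
python3 -m jog '{"xyz":[[0,0,0.01],[0,0,0.01],[0,0,0.01],[0,0,0.006],[0,0,0.002],[0,0,0.001],[0,0,0],[0,0,0]],"yaw":[0,0,0,0,0,0,0,0],"gripper":[0,0,0,0,0,0,0,0]}'
```

```text
time: 13.95
position: [0.4162, 0.2095, 0.0289]
ee_rot: [0.669, 0.744, 0.0, 0.0]
force: [0.7, -0.2, -0.9]
gripper_width: 0.0094
finger_force: 25.0
```

```bash
python3 -m jog '{"xyz":[[0,0,0.001],[0,0,0],[0,0,0],[0,0,0],[0,0,0],[0,0,0],[0,0,0],[0,0,0]],"yaw":[0,0,0,0,0,0,0,0],"gripper":[0,0,1,1,1,1,1,1]}'
python3 -m jog '{"xyz":[[0,0,-0.01],[0,0,-0.01],[0,-0.015,0],[0,-0.015,0],[0,-0.008,0],[0,-0.004,0],[0,-0.004,0],[0,-0.004,0]],"yaw":[0,0,0,0,0,0,0,0],"gripper":[1,1,1,1,1,1,1,1]}'
python3 -m jog '{"xyz":[[0,-0.004,0],[0,-0.004,0],[0,-0.004,0],[0,-0.004,0],[0,-0.004,0],[0,0,0],[0,0,0],[0,0,0]],"yaw":[0,0,0,0,0,0,0,0],"gripper":[1,1,1,1,1,1,1,1]}'
python3 - <<'E'
from h import *
im=ctrl.capture("wrist"); cv2.imwrite("pics/w5.png",im[:,:,::-1])
E
```

```text
time: 14.75
position: [0.4158, 0.2094, 0.0277]
ee_rot: [0.669, 0.744, -0.0, -0.0]
force: [0.5, 0.7, -1.5]
gripper_width: 0.056
finger_force: 0.0
time: 15.55
position: [0.3664, 0.2042, 0.0481]
ee_rot: [0.669, 0.744, 0.0, 0.0]
force: [0.4, 0.1, 0.1]
gripper_width: 0.0918
finger_force: 0.0
time: 16.35
position: [0.3464, 0.2021, 0.0478]
ee_rot: [0.669, 0.744, 0.0, 0.0]
force: [-1.0, -1.5, -0.3]
gripper_width: 0.0921
finger_force: 0.0
```

View pics/w5.png

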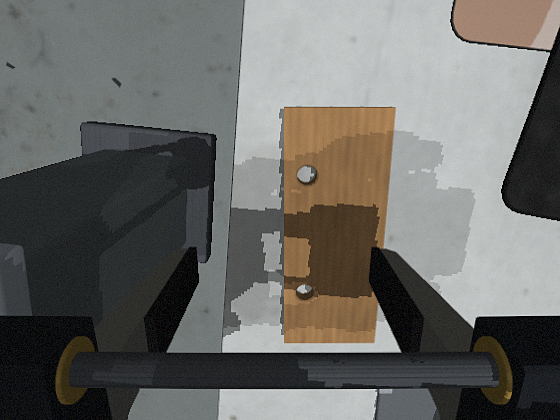

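The board lies flat, corners (284,107),(395,107),(375,343),(284,343), holes at (307,174) and (305,291) on the robot side.

```bash
cat > bd.py <<'E'
from h import *
def board(im,cam,z,area=3000):
    hsv=cv2.cvtColor(im,cv2.COLOR_RGB2HSV)
    m=cv2.inRange(hsv,(5,90,30),(22,255,255)); m=cv2.morphologyEx(m,cv2.MORPH_OPEN,np.ones((3,3)))
    cs=[c for c in cv2.findContours(m,0,2)[0] if cv2.contourArea(c)>area]
    out=[]
    for c in cs:
        P=cam.plane(c[:,0].astype(float),z)[:,:2]
        r=cv2.minAreaRect((P*1e4).astype(np.float32)); out.append((np.array(r[0])/1e4,np.array(r[1])/1e4,r[2],c[:,0].min(0),c[:,0].max(0)))
    return out
E
python3 - <<'E'
from bd import *
c=Cam("wrist"); im=cv2.imread("pics/w5.png")[:,:,::-1].copy()
for o in board(im,c,.010): print(o)
P=c.plane([(284,107),(395,107),(375,343),(284,343)],.01);print(P,P.mean(0))
H=c.plane([(307,174),(305,291)],.01);print(H,H.mean(0))
s=ctrl.get_state();print(s["position"],s["ee_rot"])
E
```

```text
(array([0.37736682, 0.20548567]), array([0.0633165 , 0.15921185]), 6.057446479797363, array([284, 107], dtype=int32), array([394, 342], dtype=int32))
[[0.33749602 0.28120134 0.01      ]
 [0.4004111  0.28798617 0.01      ]
 [0.41826421 0.12891429 0.01      ]
 [0.35435241 0.12235582 0.01      ]] [0.37763094 0.2051144  0.01      ]
[[0.35532133 0.24410026 0.01      ]
 [0.36392178 0.16513327 0.01      ]] [0.35962156 0.20461676 0.01      ]
[0.34640125 0.20206299 0.04784652] [6.68684870e-01 7.43545914e-01 1.18637924e-04 6.89469990e-05]
```

```bash
python3 -m jog '{"xyz":[[0,0.01,0],[0,0.01,0],[0,0.0113,0],[0,0,0.015],[0,0,0.015],[0,0,0.01],[0,0,0.005],[0,0,0]],"yaw":[0,0,0,0,0,0,0,0],"gripper":[1,1,1,1,1,1,1,1]}' 30
python3 -m jog '{"xyz":[[0,0,0],[0,0,0],[0,0,0],[0,0,0],[0,0,0],[0,0,0],[0,0,0],[0,0,0]],"yaw":[0,0,0,0,0,0,0,0],"gripper":[0.6,0.6,0.6,0.6,0.6,0.6,0.6,0.6]}'
```

```text
time: 17.2
position: [0.377, 0.2052, 0.0022]
ee_rot: [0.669, 0.744, -0.001, -0.0]
force: [0.1, 0.4, -0.0]
gripper_width: 0.0919
finger_force: 0.0
time: 18.0
position: [0.3777, 0.2055, 0.0031]
ee_rot: [0.669, 0.744, 0.0, 0.0]
force: [-0.3, 0.3, 5.1]
gripper_width: 0.0634
finger_force: 30.0
```

```bash
python3 -m jog '{"xyz":[[0,0,-0.01],[0,0,-0.02],[0,0,-0.03],[0,0,-0.03],[0,0,-0.03],[0,0,-0.02],[0,0,-0.017],[0,0,0]],"yaw":[0,0,0,0,0,0,0,0],"gripper":[0.6,0.6,0.6,0.6,0.6,0.6,0.6,0.6]}'
python3 -m jog '{"xyz":[[-0.01,0.006,0],[-0.02,0.0115,0],[-0.027,0.0153,0],[-0.03,0.017,0],[-0.03,0.017,0],[-0.03,0.017,0],[-0.03,0.017,0],[-0.03,0.017,0]],"yaw":[0,0,0,0,0,0,0,0],"gripper":[0.6,0.6,0.6,0.6,0.6,0.6,0.6,0.6]}'
python3 -m jog '{"xyz":[[-0.03,0.017,0],[-0.03,0.017,0],[-0.03,0.017,0],[-0.03,0.017,0],[-0.024,0.0145,0],[-0.016,0.009,0],[-0.009,0.0055,0],[0,0,0]],"yaw":[0,0,0,0,0,0,0,0],"gripper":[0.6,0.6,0.6,0.6,0.6,0.6,0.6,0.6]}'
python3 -m jog '{"xyz":[[0,0,0],[0,0,0],[0,0,0],[0,0,0],[0,0,0],[0,0,0],[0,0,0],[0,0,0]],"yaw":[0,0,0,0,0,0,0,0],"gripper":[0.6,0.6,0.6,0.6,0.6,0.6,0.6,0.6]}'
python3 - <<'E'
from h import *
from bd import *
import json
i=ctrl.camera_info("wrist");c=Cam("w",i); im=ctrl.capture("wrist"); cv2.imwrite("pics/w6.png",im[:,:,::-1])
cv2.imwrite("pics/w6b.png",cv2.resize(im[:,:,::-1],(800,600),interpolation=2))
json.dump({k:np.array(v).tolist() for k,v in i.items()},open("w6.json","w"))
s=ctrl.get_state();print(s["position"],s["ee_rot"])
for o in board(im,c,s["position"][2]+.007,1500):print(o)
E
```

```text
time: 18.8
position: [0.3788, 0.2057, 0.1623]
ee_rot: [0.669, 0.744, 0.002, 0.001]
force: [0.5, 0.2, 0.1]
gripper_width: 0.0637
finger_force: 30.0
time: 19.6
position: [0.516, 0.01, 0.1577]
ee_rot: [0.669, 0.743, -0.001, -0.001]
force: [0.5, 0.6, -0.4]
gripper_width: 0.0636
finger_force: 30.0
time: 20.4
position: [0.6302, -0.147, 0.158]
ee_rot: [0.669, 0.743, -0.0, -0.001]
force: [0.1, 0.4, -0.3]
gripper_width: 0.0635
finger_force: 30.0
time: 21.2
position: [0.6307, -0.1458, 0.1598]
ee_rot: [0.669, 0.744, 0.0, 0.0]
force: [0.3, -0.3, -1.4]
gripper_width: 0.0636
finger_force: 30.0
[ 0.63066659 -0.14583685  0.1597311 ] [ 6.68684545e-01  7.43546218e-01 -1.53759856e-06 -1.63327513e-05]
(array([ 0.55544482, -0.16964692]), array([0.02953095, 0.03382596]), 87.217041015625, array([107, 269], dtype=int32), array([172, 316], dtype=int32))
(array([ 0.73698901, -0.10754678]), array([0.02341818, 0.06174388]), 16.66535758972168, array([482, 162], dtype=int32), array([531, 279], dtype=int32))
(array([ 0.62669634, -0.13168665]), array([0.07978917, 0.13053556]), 6.036507606506348, array([208, 109], dtype=int32), array([354, 352], dtype=int32))
```

View pics/w6b.png

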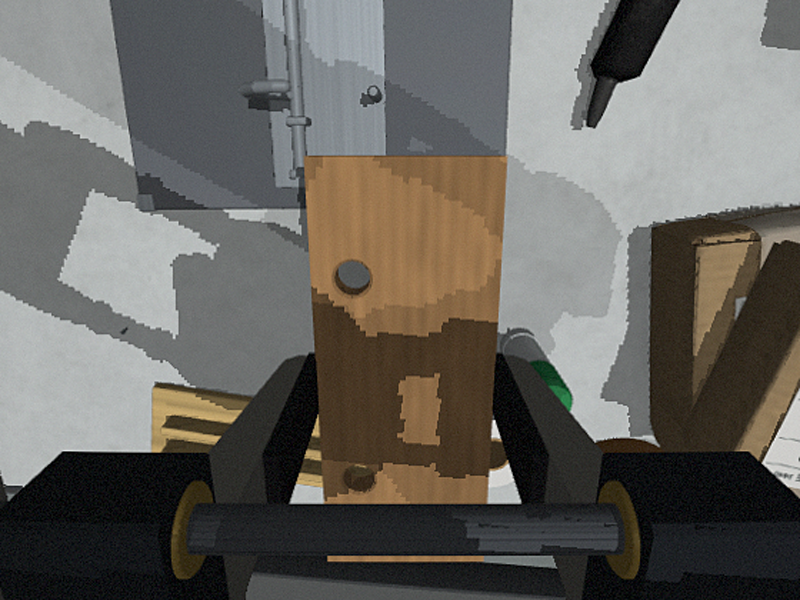

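The picture shows the held board level, front corners (305,157),(507,157), holes at (353,277) and (358,477), and the file's nearer post with its top at (375,94).

```bash
python3 - <<'E'
from h import *
import json
c=Cam("w",json.load(open("w6.json")));k=lambda *p:np.array(p)*.7
im=cv2.imread("pics/w6.png")
# refine by grey profile around post
g=cv2.cvtColor(im,cv2.COLOR_BGR2GRAY)[56:78,248:278]; print(g[::1,::1])
zt=.1597-.0031+.010
H=c.plane([k(353,277),k(358.5,477)],zt);C=c.plane([k(305.5,157),k(507,157)],zt)
T=np.array([.63067,-.14584]);u=np.array([-np.sin(.106),np.cos(.106)]);v=np.array([np.cos(.106),np.sin(.106)])
for n,P in(("holes",H),("corners",C)): print(n,P[:,:2],[( (p[:2]-T)@u,(p[:2]-T)@v) for p in P])
print("holeang",np.arctan2(*(H[0]-H[1])[[0,1]]*[-1,1]))
print("post top",c.plane([k(375,94)],.038),"base",c.plane([k(369,103)],.008)); print(c.c)
print("file corner",c.plane([k(143,209)],.005),c.plane([k(508,155)],.005))
f=lambda x,y,z,o=(.5965,.001),t=.107:(o[0]+x*np.cos(t)-y*np.sin(t),o[1]+x*np.sin(t)+y*np.cos(t),z)
print("pred",c.proj([f(0,-.04,.04),f(0,-.04,.005),f(-.155,-.107,.005)])/.7)
E
```

```text
[[138 140 145 138 144 141 138 136 143 141 138 138 140 139 141 139 140 144
  145 139 153 100  86  92  87 111 104 105 101 106]
 [136 137 142 137 138 141 140 139 144 140 140 139 134 143 145 140 139 138
  142 148 156  66  91  89  90 109 106 105 106 106]
 [136 142 143 138 143 141 137 141 138 144 137 140 140 148 145 141 138 141
  146 144 154  58  92  86  88  86 108 110 108 107]
 [140 142 140 139 142 142 137 139 143 142 143 147 148 128 123 149 146 147
  143 142 158  57  79  91  89  88  94  91  92  88]
 [139 136 134 140 145 140 137 136 144 148 120  80  66  69  70  83 144 143
  142 147 153 101  88  88  92  93  90  91  89  89]
 [135 141 141 145 142 142 134 139 143 152  78  97 143 152 145  49  86 151
  150 145 154  59  86  88  89  88  89  87  86  94]
 [135 139 137 139 140 140 143 142 145  78  65 138 149 151 152 123  71 101
  145 150 156  84  89  90  86  92  85  90  86  85]
 [135 139 140 140 140 148 137 145 150  69 112 144 142 143 147 155  78  54
  142 144 148 116  89  87  93  85  91  89  92  92]
 [136 137 137 140 145 149 146 147 153  47  88 138 140 139 146 139  74  58
   99 145 140 114  85  90 
[... 1695 characters left out ...]
62 -0.18643407]] [(np.float64(0.04046242494665997), np.float64(-0.018228064828140354)), (np.float64(-0.03883777822578738), np.float64(-0.018660218797880317))]
corners [[ 0.59050783 -0.07027671]
 [ 0.65332457 -0.06363185]] [(np.float64(0.07938839257456957), np.float64(-0.0319420300263207)), (np.float64(0.07934984320089886), np.float64(0.031225171656788932))]
holeang 0.1005504592109517
post top [[ 0.60225646 -0.03946676  0.038     ]] base [[ 0.59718695 -0.04251976  0.008     ]]
[ 0.62105972 -0.06248162  0.32958836]
file corner [[ 0.4569955 -0.1210722  0.005    ]] [[ 0.68573999 -0.0635127   0.005     ]]
pred [[372.1520407   91.98325855]
 [375.77998211  97.46989516]
 [138.15538718 209.84639617]]
```

```bash
python3 -m jog '{"xyz":[[0.015,0,0],[0.025,0,0],[0.03,0,0],[0.03,0,0],[0.025,0,0],[0.015,0,0],[0.0094,0.0002,0],[0,0,0]],"yaw":[0,0,0,0,0,0,0,0],"gripper":[0.6,0.6,0.6,0.6,0.6,0.6,0.6,0.6]}'
python3 -m jog '{"xyz":[[0,0,0.01],[0,0,0.02],[0,0,0.025],[0,0,0.025],[0,0,0.02],[0,0,0.01],[0,0,0],[0,0,0]],"yaw":[0,0,0,0,0,0,0,0],"gripper":[0.6,0.6,0.6,0.6,0.6,0.6,0.6,0.6]}'
python3 -m jog '{"xyz":[[0,0,0],[0,0,0],[0,0,0],[0,0,0],[0,0,0],[0,0,0],[0,0,0],[0,0,0]],"yaw":[0,0,0,0,0,0,0,0],"gripper":[0.6,0.6,0.6,0.6,0.6,0.6,0.6,0.6]}'
python3 - <<'E'
from h import *
s=ctrl.get_state();print(s["position"],s["ee_rot"],s["force"],s["torque"])
im=ctrl.capture("wrist"); cv2.imwrite("pics/w7.png",im[:,:,::-1])
E
```

```text
time: 22.05
position: [0.615, 0.0037, 0.1598]
ee_rot: [0.668, 0.744, 0.0, 0.0]
force: [-0.4, -0.9, -1.1]
gripper_width: 0.0636
finger_force: 30.0
time: 22.85
position: [0.6157, 0.0022, 0.0504]
ee_rot: [0.669, 0.743, 0.0, 0.0]
force: [0.1, -0.1, -0.1]
gripper_width: 0.0638
finger_force: 30.0
time: 23.65
position: [0.615, 0.0028, 0.0497]
ee_rot: [0.669, 0.744, -0.0, -0.0]
force: [-0.2, -0.1, -0.7]
gripper_width: 0.0634
finger_force: 30.0
[0.61503833 0.00279648 0.04969441] [ 6.68631167e-01  7.43594218e-01 -2.50252585e-05 -3.35523902e-05] [-0.16467014 -0.07227309 -0.7480565 ] [-0.02083084 -0.16592155 -0.00970648]
```

```bash
python3 - <<'E'
from h import *
c=Cam("wrist"); im=cv2.imread("pics/w7.png"); g=cv2.cvtColor(im,cv2.COLOR_BGR2GRAY)
f=lambda x,y,z,o=(.597,.0012),t=.107:(o[0]+x*np.cos(t)-y*np.sin(t),o[1]+x*np.sin(t)+y*np.cos(t),z)
print(c.proj([f(0,.04,.04),f(0,-.04,.04),f(0,.04,.0567),f(0,.04,.0467)]))
hs=cv2.cvtColor(im,cv2.COLOR_BGR2HSV)[...,1]
print(g[178:212,230:264]);print(hs[180:210:2,230:264:2])
E
```

```text
[[250.39776692 185.93825424]
 [254.44973489 317.30146081]
 [247.25730206 194.16886562]
 [249.20532363 189.0630542 ]]
[[128 125 123 ... 141 142 141]
 [130 124 122 ... 144 140 143]
 [128 127 124 ... 141 141 137]
 ...
 [119 115 146 ... 140 143 137]
 [ 79  68 145 ... 139 134 138]
 [ 83  71 147 ... 142 135 137]]
[[123 121 122 132 122 122 128 122 127 123 125 118 127 122 126 127 122]
 [125 120 126 127 125 131 149 120  74 114 141 131 125 124 128 123 125]
 [120 127 124 126 154   5  32  69  24  22  15  39 141 123 123 125 127]
 [122 127 119 139  33  23  19  26  21  20  21  24  52 128 123 128 128]
 [123 121 120 101  19  17  22  17  22  24  22  30  31  27 131 124 122]
 [124 124 120  86  23  18  23  22  15  23  26  13  16  42  98 123 123]
 [124 119 120 170  31  24  12  26  23  24  19  12   9  19  39 124 127]
 [124 126 134 146  38  22  22  31  26  21  27  21  19  26  59 132 127]
 [127 128 127 146  93  36  22  26  25  22  25  23   9  18  40 118 120]
 [120 128 126 150 126  66  29  18  27  35  16  37  27  31 129 123 125]
 [126 128 121 122 124 126  79  26  42  15  18   0  94 130 121 127 132]
 [125 121 130 123 113 138 119 127 126 109 166 146 144 125 127 124 128]
 [124 130 130 118 122 130 101 158 130 112 143 125 126 128 123 127 132]
 [125 124 124 122 126 128 123 125 120 119 128 115 128 129 119 122 123]
 [125 120 124 123 122 118 124 124 119 128 131 123 120 125 124 122 126]]
```

```bash
python3 - <<'E'
import cv2
g=cv2.cvtColor(cv2.imread("pics/w7.png"),cv2.COLOR_BGR2GRAY)
for n,(r,c) in {"+y":(180,234),"-y":(322,238)}.items():
    print(n)
    for y in range(r,r+25): print(y,' '.join(f"{v//10:2d}" for v in g[y,c:c+30]))
E
```

```text
+y
180 11 12 12 11 12 15 14 14 14 14 14 14 14 15 15 15 14 14 14 13 13 13 13 13 14 13 14 14 14 13
181 11 12 12 12 12 15 14 14 13 12 12 11 11 12 12 13 12 14 15 14 13 13 13 13 13 14 14 14 13 13
182 12 12 12 12 12 14 12 10  7 11  8  8 12 12 10 11 10  9 13 13 13 13 13 14 14 14 14 14 14 14
183 12 12 12 11 10 11 11 11 11 12  5  9 17 17 16 16 14  6  6 11 12 13 13 13 13 14 14 14 14 13
184 12 12 11 10  8 12 14 15 15 15  3 13 19 18 18 18 18 15 14 11  9 13 14 14 14 14 14 13 14 13
185 12 11 10  6 11 15 16 15 15 16  7 14 18 17 17 17 18 18 19 14  7 10 12 13 14 14 14 13 14 13
186 11 10  9  6 11 13 12 12 11 12  8 13 18 17 17 17 17 18 19 13  5  8 10 13 14 14 14 14 13 14
187 11 10  9  8  7  8  7  7  6  7  6  9 16 18 17 17 18 19 17  8  4  7  9 11 13 14 14 14 14 13
188 11 11  7  8  7  8  8  7  7  7  7  6 10 15 17 18 17 16 10  4  7  8  8  9 10 13 14 13 14 13
189 10  8  5  8  8  8  7  8  7  7  7  8  7  8 12 14 11 10  6  6  7  7  8  8 10 11 14 14 13 13
190 10  5  6  8  7  8  8  7  7  7  8  8  8  8  7  7  6  7  7  8  7  7  7  8 10 11 14 14 14 14
191  9  5  6  8  7  8  7  8  7  7  7  8  8  8  7  8  7  8  8  8
[... 2905 characters left out ...]
  4  5  5  5  5  4  8  6 10 13 11 11 12 11
340  8  8  7  7  7  5  4  4  4  4  5  5  4  5  5  5  4  5  4  4  4  5  8  6 11 14 12 11 12 11
341  8  8  7  7  7  7  5  4  5  6  5  5  6  5  4  4  5  5  4  4  7 11 10 10 13 12 13 12 12 11
342  8  8  8  7  7  7  7  6  7  5  4  5  4  4  5  4  4  4  4  7 11 10  9 12 14 11 11 12 12 12
343  8  8  8  7  7  6  6  6 13 11  7  6  6  4  4  6  8  8 10  9 10  9 12 13 14 11 11 12 11 11
344  9  7  7  7  8  7  6  6 12 12 12 12 12 12 12 12 12 12 11 10 12 13 13 13 13 12 11 11 11 11
345 15  9  7  7  7  7  7  7 11 12 11 11 11 12 12 12 11 12 11 11 13 13 13 13 14 14 14 14 14 14
346 14 15 14 14 14 14 14 14 14 13 12 12 12 12 13 13 13 14 13 13 13 13 13 13 13 14 14 14 14 13
```

The post's bright dome inside the hole is centred about (249.5,185.5), predicted (250.4,185.9): aligned within a millimetre. Lower.

```bash
python3 -m jog '{"xyz":[[0,0,0.004],[0,0,0.004],[0,0,0.004],[0,0,0.004],[0,0,0.003],[0,0,0],[0,0,0],[0,0,0]],"yaw":[0,0,0,0,0,0,0,0],"gripper":[0.6,0.6,0.6,0.6,0.6,0.6,0.6,0.6]}'
python3 -m jog '{"xyz":[[0,0,0.005],[0,0,0.005],[0,0,0.005],[0,0,0.004],[0,0,0.002],[0,0,0],[0,0,0],[0,0,0]],"yaw":[0,0,0,0,0,0,0,0],"gripper":[0.6,0.6,0.6,0.6,0.6,0.6,0.6,0.6]}'
```

```text
time: 24.5
position: [0.6153, 0.0027, 0.031]
ee_rot: [0.669, 0.744, 0.0, 0.0]
force: [1.3, 0.3, -0.8]
gripper_width: 0.0634
finger_force: 30.0
time: 25.3
position: [0.6153, 0.0027, 0.01]
ee_rot: [0.669, 0.744, 0.0, 0.0]
force: [0.3, 0.1, -0.8]
gripper_width: 0.0638
finger_force: 30.0
```

```bash
python3 -m jog '{"xyz":[[0,0,0.0015],[0,0,0],[0,0,0],[0,0,0],[0,0,0],[0,0,0],[0,0,0],[0,0,0]],"yaw":[0,0,0,0,0,0,0,0],"gripper":[0.6,0.6,0.78,0.78,0.78,0.78,0.78,0.78]}'
python3 -m jog '{"xyz":[[0,0,-0.01],[0,0,-0.02],[0,0,-0.03],[0,0,-0.03],[0,0,-0.03],[0,0,-0.03],[0,0,0],[0,0,0]],"yaw":[0,0,0,0,0,0,0,0],"gripper":[0.78,0.78,0.78,0.78,0.78,0.78,0.78,0.78]}'
python3 - <<'E'
from bd import *
s=ctrl.get_state();print(s["position"])
c=Cam("wrist");im=ctrl.capture("wrist");cv2.imwrite("pics/w8.png",im[:,:,::-1])
for o in board(im,c,.015,1500):print(o)
for n in("scene","side"):
    c=Cam(n);im=ctrl.capture(n);cv2.imwrite(f"pics/{n}8.png",im[:,:,::-1]);print(n)
    for o in board(im,c,.015,200):
        if abs(o[0]-[.615,.003]).max()<.06:print(o)
E
```

```text
time: 26.1
position: [0.6151, 0.0028, 0.0083]
ee_rot: [0.669, 0.744, 0.0, 0.0]
force: [0.1, -0.7, 0.5]
gripper_width: 0.0717
finger_force: 0.0
time: 26.9
position: [0.6155, 0.0027, 0.1592]
ee_rot: [0.669, 0.744, 0.0, 0.001]
force: [-0.5, -0.3, 0.0]
gripper_width: 0.0717
finger_force: 0.0
[0.61552583 0.00268283 0.15922368]
(array([ 0.56640249, -0.25306057]), array([0.14007321, 0.04290813]), 6.347715377807617, array([159, 390], dtype=int32), array([279, 419], dtype=int32))
(array([0.61407021, 0.00299681]), array([0.06373009, 0.15890511]), 6.057751178741455, array([246, 104], dtype=int32), array([319, 271], dtype=int32))
scene
(array([0.61171162, 0.00697029]), array([0.06735522, 0.16679202]), 5.847663879394531, array([263, 197], dtype=int32), array([305, 236], dtype=int32))
side
(array([ 0.61420005, -0.0026656 ]), array([0.0660994 , 0.16462871]), 5.970821380615234, array([259, 202], dtype=int32), array([297, 241], dtype=int32))
```

The board lies at (0.614,0.003), flat, aligned. Now turn back and pinch the lever roll.

```bash
python3 -m jog '{"xyz":[[0,0,0],[0,0,0],[0,0,0],[0,0,0],[0,0,0],[0,0,0],[0,0,0],[0,0,0]],"yaw":[0.143,0.143,0.143,0.143,0.143,0.143,0.143,0.143],"gripper":[0.5,0.5,0.5,0.5,0.5,0.5,0.5,0.5]}'
python3 -m jog '{"xyz":[[0,0,0],[0,0,0],[0,0,0],[-0.024,-0.02,0],[-0.024,-0.02,0],[-0.024,-0.02,0],[-0.0243,-0.0179,0],[0,0,0]],"yaw":[0.143,0.143,0.141,0,0,0,0,0],"gripper":[0.5,0.5,0.5,0.5,0.5,0.5,0.5,0.5]}'
python3 -m jog '{"xyz":[[0,0,0],[0,0,0],[0,0,0],[0,0,0],[0,0,0],[0,0,0],[0,0,0],[0,0,0]],"yaw":[0,0,0,0,0,0,0,0],"gripper":[0.5,0.5,0.5,0.5,0.5,0.5,0.5,0.5]}'
```

```text
time: 27.85
position: [0.6141, 0.0029, 0.1565]
ee_rot: [0.966, 0.26, -0.001, -0.001]
force: [-0.2, 0.1, 0.0]
gripper_width: 0.0458
finger_force: 0.0
time: 28.65
position: [0.5074, 0.0719, 0.1562]
ee_rot: [0.999, 0.054, -0.003, -0.001]
force: [-0.1, 0.9, 0.0]
gripper_width: 0.0458
finger_force: 0.0
time: 29.45
position: [0.5111, 0.07, 0.1583]
ee_rot: [0.999, 0.053, 0.0, 0.0]
force: [-1.1, 0.2, -0.6]
gripper_width: 0.0454
finger_force: 0.0
```

```bash
python3 -m jog '{"xyz":[[0,0,0.02],[0,0,0.02],[0,0,0.018],[0,0,0.01],[0,0,0],[0,0,0],[0,0,0],[0,0,0]],"yaw":[0,0,0,0,0,0,0,0],"gripper":[0.5,0.5,0.5,0.5,0.5,0,0,0]}' 30
python3 -m jog '{"xyz":[[0,0,0],[0,0,0],[0,0,0],[0,0,0],[0,0,0],[0,0,0],[0,0,0],[0,0,0]],"yaw":[0,0,0,0,0,0,0,0],"gripper":[0,0,0,0,0,0,0,0]}'
```

```text
time: 30.25
position: [0.5119, 0.07, 0.0913]
ee_rot: [0.999, 0.053, 0.001, 0.0]
force: [0.0, -0.2, -1.0]
gripper_width: 0.0241
finger_force: 0.0
time: 31.05
position: [0.5116, 0.0707, 0.091]
ee_rot: [0.999, 0.053, 0.001, -0.0]
force: [-0.9, 4.6, 6.2]
gripper_width: 0.0175
finger_force: 30.0
```

Pinched; carry it down the reversed arc.

```bash
python3 -m jog '{"xyz":[[-0.0107,0,0.0048],[-0.0101,0,0.0061],[-0.0092,0,0.0073],[-0.0082,0,0.0083],[-0.0072,0,0.0094],[-0.0059,0,0.0101],[-0.0045,0,0.0108],[-0.0033,0,0.0113]],"yaw":[0,0,0,0,0,0,0,0],"gripper":[0,0,0,0,0,0,0,0]}'
python3 -m jog '{"xyz":[[0,0,0],[0,0,0.001],[0,0,0.001],[0,0,0],[0,0,0],[0,0,0],[0,0,0],[0,0,0]],"yaw":[0,0,0,0,0,0,0,0],"gripper":[0,0,0,0,0.5,0.5,0.5,0.5]}'
```

```text
time: 31.85
position: [0.4514, 0.064, 0.0209]
ee_rot: [0.999, 0.053, -0.0, -0.0]
force: [-0.6, 4.3, 0.8]
gripper_width: 0.0177
finger_force: 30.0
time: 32.65
position: [0.4524, 0.0635, 0.02]
ee_rot: [0.999, 0.053, 0.0, 0.0]
force: [-0.1, 0.0, 0.1]
gripper_width: 0.0453
finger_force: 0.0
```

```bash
python3 -m jog '{"xyz":[[0,0,-0.02],[0,0,-0.02],[0,0,-0.02],[0,0,0],[0,0,0],[0,0,0],[0,0,0],[0,0,0]],"yaw":[0,0,0,0,0,0,0,0],"gripper":[0.5,0.5,0.5,0,0,0,0,0]}'
python3 -m jog '{"xyz":[[0,0,0.01],[0,0,0.01],[0,0,0.008],[0,0,0.003],[0,0,0.002],[0,0,0.002],[0,0,0],[0,0,0]],"yaw":[0,0,0,0,0,0,0,0],"gripper":[0,0,0,0,0,0,0,0]}'
```

```text
time: 33.45
position: [0.4517, 0.0639, 0.0793]
ee_rot: [0.999, 0.053, -0.001, -0.0]
force: [0.3, -0.4, -0.0]
gripper_width: 0.0082
finger_force: 0.0
time: 34.25
position: [0.4521, 0.0639, 0.046]
ee_rot: [0.999, 0.053, -0.001, 0.0]
force: [-5.2, 1.0, 8.7]
gripper_width: 0.0001
finger_force: 4.2
```

```bash
python3 -m jog '{"xyz":[[0,0,-0.02],[0,0,-0.03],[0,0,-0.03],[-0.02,0,-0.03],[-0.02,0,0],[0,0,0],[0,0,0],[0,0,0]],"yaw":[0,0,0,0,0,0,0,0],"gripper":[0,0,0,0,0,0,0,0]}'
python3 - <<'E'
from bd import *
for n in("wrist","scene","side"):
    c=Cam(n);im=ctrl.capture(n);cv2.imwrite(f"pics/{n}9.png",im[:,:,::-1]);print(n)
    for o in board(im,c,.015,200):
        if abs(o[0]-[.615,.003]).max()<.08:print(o)
    if n=="wrist":
        f=lambda x,y,z,o=(.597,.0012),t=.107:(o[0]+x*np.cos(t)-y*np.sin(t),o[1]+x*np.sin(t)+y*np.cos(t),z)
        u,v=c.proj([f(-.138,.078,.046)])[0].astype(int); g=cv2.cvtColor(im,cv2.COLOR_RGB2GRAY); print(u,v); print(g[v-16:v+18:2,u-20:u+20:2]//10)
    if n=="side":
        a=cv2.imread("pics/side0.png")[200:222,210:250].astype(int);b=im[200:222,210:250,::-1].astype(int);print("lever region diff",abs(a-b).mean())
E
```

```text
time: 35.05
position: [0.4128, 0.0596, 0.1547]
ee_rot: [0.999, 0.053, -0.0, -0.0]
force: [0.0, -0.5, 1.4]
gripper_width: 0.0001
finger_force: 0.0
wrist
282 157
[[ 7  7  7  7  7  7  7  7  7 10 10 10  9  6  8  7  7  7  7  7]
 [ 7  6  6  6  7  7  7  7  6 10 11 10  9  7  3  8  7  7  7  7]
 [ 7  7  6  7  7  7  7  7  6 10 10 11  9  7  4  7  7  6  7  7]
 [ 7  7  7  7  7  7  6  6  6 10 11 10  9  6  4  7  7  7  7  7]
 [ 7  7  7  7  7  6  8  8  8  9 10  9  8  8  8  8  5  7  7  7]
 [ 7  7  7  7  7  5 10 10 10 10  9  9 10 10 10  9  5  7  7  7]
 [ 7  7  7  7  7  4 11 10 10 11 10 10 10  8 10 10  4  7  7  7]
 [ 7  7  7  6  7  4 10 11 11 11 11 11 11 11 11 11  5  2  7  7]
 [ 7  7  7  7  7  4 11 11 11 11 11 11 12 12 12 11  5  2  6  7]
 [ 8  7  7  7  7  5 11 10 10 11 10 11 11  9 12 12  5  2  7  7]
 [11  7  7  7  7  5 10 10  9 10 10 10 10 10 10 10  5  5  6  7]
 [10  7  7  7  6  5  9  9  9  9  9  9  9  9  9 10  4  8  7  7]
 [11  7  7  7  7  6  6  6  7  7  7  7  7  7  7  7  3  8  7  6]
 [11  7  7  7  7  7  6  6  6  7  3  4  3  4  3  3  6  7  7  7]
 [11  4  4  7  6  6  6  6  6  4  4  3  6  6  5  5  6  4  4  4]
 [12 14 14 14 14 14 13 14 14 14 14 14 14 14 14 14 14 14 14 14]
 [14 13 13 14 13 13 13 13 14 13 13 13 13 13 13 13 13 13 13 14]]
scene
(array([0.6118688 , 0.00623008]), array([0.06695567, 0.16520659]), 6.076371192932129, array([264, 197], dtype=int32), array([304, 236], dtype=int32))
side
(array([ 0.6140626 , -0.00208341]), array([0.06524556, 0.1655823 ]), 6.148402690887451, array([259, 202], dtype=int32), array([297, 241], dtype=int32))
lever region diff 13.217045454545454
```

Lever roll sits at its down position, the board is unmoved. Hand in.

```bash
python3 -c "
from workcell import ctrl
print(ctrl.job_done())"
```

```text
the job is handed in; nothing more can be done
None
```

I handed the job in at about 35 s: the board lies flat over both posts on the side away from the lever, and the lever is pressed fully down; I did not check the rings directly (they are geared to the lever), and the hand-in returned no verdict.

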